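# Load the tin magazine first in, first out

### The arm

A 6-joint arm with a two-finger parallel gripper is mounted at the origin on the work surface. World frame = base frame: x ahead of the robot, y to its left, z up, the work surface at z = 0. Lengths are in m, angles in rad, forces in N, time in s.
With the tool pointing down it reaches from about 0.35 to 0.775 m from the base axis. Payload 5.5 kg.
Tool frame: the origin (TCP) lies at the very end of the fingers, on their centre line; the grasp point (between the pads) lies 19 mm behind it; z points along the fingers, y is the line along which they close (so a half turn about z gives the same grasp; the last joint's range is limited). The gripper opens to 85 mm and grips with 20 to 120 N. Pads are 22 mm wide; open, the fingers measure 114 mm over their backs; the gripper's body (76 mm by 85 mm) begins 54 mm behind the grasp point. The pads swing forward as they close: fully open they stand 13 mm farther back than shut.
Start: joints at [1.064, 0.313, 0.046, 1.304, 0, 1.431], TCP at [0.206, 0.537, 0.231] pointing down, gripper open.
Joint ranges: [-2.76, 2.76], [-0.86, 1.69], [-1.03, 1.26], [-2.2, 2.34], [-1.47, 1.5], [-3.14, 3.14]. Speed limits (rad/s): [2.57, 2.57, 3.14, 3.14, 3.14, 3.14].

### API

Orientations are given as a unit quaternion [w, x, y, z].
In Python, from workcell import env, cams, ticket, spotter gives the robot as it stands.
- The arm moves only by the tool jog_arm, never from a script. Its argument "increments" is a list that holds one entry, the list of rows, each a list of 7 numbers: the shift along the tool's x, y, z in units of 0.25 m (1.0 is 0.25 m), then the turn, a rotation vector about the tool's x, y, z in units of 180 degrees (1.0 is 180 degrees), then the closure in counts, from 0 (fully open) to 255 (shut). A call has 1 to 20 rows; each row shifts and turns the commanded pose from where the row before left it, along the tool's axes as they then stand; what a row does not reach is not made up. A row lasts 1/10 s, in which the tool goes at most 50 mm and 8.59 degrees, less where a joint would pass 70% of its speed; a pose out of reach is approached as far as the arm can. A call with a number of a shift or a turn outside -1 to 1 is refused whole. A call with a gripper value outside its range is refused whole. The fingers move at their own pace and stop on an object; "force" is the grip in N (left out, the last holds). Time passes only in rows, so rows that do not move let the fingers close. It gives the time, the measured TCP pose, the force, the opening and the grip force at its end, in the units of the state.
- env.get_state(): the state, without advancing time (a new reading comes with each control period).
- cams.read_camera(name): name is "side" or "top"; returns a dict with "pixels" (480x640x3 uint8, red, green, blue), "fx", "fy", "cx", "cy" (pixels), "k1" (the pictures are not rectified: a ray, as slopes to the right and down, at radius r is drawn at 1 + k1 r^2 times it, then the intrinsics apply), "xyz" and "attitude" of the camera in the world. Camera axes: x right, y down, z forward; pixel columns grow to the right and rows downward; lengths in m; the calibration is good to about 2 mm. A picture is of the moment at which its call begins. There is no depth.
- ticket.hand_in(): hands the job in; it is judged then, once.
Trained networks look in the newest picture that a camera, given by its name, has taken for a name from the list of things; names that differ only in an ending like _2 or _b are one class to them, and where a whole thing is asked for, a point or a joint stands for the part that bears it (a point fixed in the world has none). Each returns a list of dicts, best first, with "conf" (0 to 1); they miss things now and then, are a little off and sometimes report something else, mostly with a low value. They report only what shows in the picture. A call takes as long as a camera call. They do not tell look-alikes from the thing itself.
- spotter.find_in(target, camera): "uv" ([column, row] in pixels, amid what is visible of it).
- spotter.cut_out(target, camera): "region" (480x640 bool, what is visible of it) and "uv" ([column, row] in pixels, amid what is visible of it).
- spotter.landmark_of(target, camera): "uv" ([column, row] in pixels: a listed point, or the origin of a listed thing).
The state is a dict: "clock": time; "joint_pos": joint angles; "qvel": joint speeds; "tau": joint torques, N m; "tcp_pos": TCP position; "orientation": TCP orientation; "wrist_force": force on the tool from outside, world axes, zero at the start; "ft_torque": the same for the moment, N m; "finger_gap": finger opening in m; "grip_force": force on a finger pad.
Only numpy, scipy, OpenCV 4.12 (cv2) and the standard library are available. Lean on these libraries where they do the work, as an engineer would, in place of code of your own. Each camera call takes 0.05 s, during which the arm holds its last target. There are 200 camera calls.

### The job

Load both tins from the two loading decks into the slot of the gravity-feed tin magazine, one after the other, the short tin first so that it lies at the bottom and will be taken out first, then the long tin lying on top of it. Leave the other things on the bench where they are.

Things in the scene. Friction and masses are not known exactly. Their poses are not given: they have to be found in the camera images.
- magazine: Aluminium tin magazine fixed to the bench: an upright slot for two tins lying one on the other, with a loading deck on either side (+y, -y). Origin on the bench under the slot's centre, z up, x along the slot and the tins' axes, y along the decks. The slot's -x end has an outlet window low down, its +x end an open strip; tins show there but do not come out. Whole: 154 mm in x, 350 mm in y.
- slot_mouth (a point): Centre of the slot's open top, 150 mm above the bench, level with the inner edges of the decks. The slot is 74 mm wide (magazine y -37 to 37 mm) and 146 mm long (x -73 to 73 mm); its long walls are 4 mm thick.
- slot_floor (a point): Centre of the slot's floor, 15 mm above the bench.
- deck_plus (a point): Middle of the inner edge of the +y deck, at magazine y 41 mm, 150 mm above the bench. The deck slopes DOWN away from the slot by 5 degrees, to 139 mm above the bench at y 171 mm, where a lip stops the tin. A tin let go on it rolls back to the lip; pushed uphill over the inner edge it drops into the slot. Fences at both ends of the deck (x -73 and 73 mm, 4 mm thick) rise 22 mm above it.
- lip_plus (a point): Middle of the top of the lip along the outer edge of the +y deck: 10 mm tall, 4 mm thick, top 149 mm above the bench, at magazine y 174 mm. At mid-height the resting tin reaches out to y 183 mm, 8 mm beyond the lip's outer face (y 175 mm). Nothing of the magazine stands above or beyond the lip, so there is room to reach down behind the tin.
- deck_minus (a point): The same point of the -y deck, its mirror image (magazine y -41 mm).
- lip_minus (a point): The same point of the lip of the -y deck (magazine y -174 mm).
- short_tin: The short tin: plain steel with a paper band, a closed cylinder 66 mm in diameter and 84 mm long, 0.2 to 0.4 kg. Origin at its centre, its x axis along the cylinder. It starts lying on one deck (either), axis along the slot, against the lip: centre at magazine y + or - 149 mm, 174 mm above the bench. At the bottom of the slot its centre is 48 mm above the bench.
- long_tin: The long tin: the same plain steel, paper band and 66 mm diameter, but 126 mm long, 0.3 to 0.6 kg. Origin at its centre, its x axis along the cylinder. It starts in the same way on the other deck. Lying on the short tin in the slot its centre is 112 to 114 mm above the bench, its top just below the edges of the decks.
- jar: Bystander, to be left alone: closed jar, 64 mm diameter, 100 mm tall, standing on the bench in front of the magazine (on the robot's side).
- cutter: Bystander, to be left alone: round steel pastry cutter (open ring), 80 mm diameter, 35 mm tall, on the bench in front of the magazine.
- spatula: Bystander, to be left alone: spatula lying on the bench behind the magazine.
- cup: Bystander, to be left alone: white mug, 76 mm diameter, 75 mm tall, on the bench to the left.
- bowl: Bystander, to be left alone: steel bowl, 140 mm diameter, 60 mm tall, on the bench to the right.
- brush: Bystander, to be left alone: pastry brush lying on the bench to the right.
Mind the look-alikes: they are no part of the job. What is shaped like the long_tin but turquoise or yellow is not meant.

How it is judged:
By the outcome, as a careful person would: the job done as asked, in the order asked, and still so for the second after the job is handed in, with the robot touching nothing.
It also fails if it takes over 48 s, if anything falls off the work surface, if the arm or the gripper's body presses on something with over 40 N, if the wrist force passes 120 N, or if a joint passes its speed limit or range.

## Working session

There is one attempt and no reset: what is moved stays moved. The work goes in short steps, Python scripts to look and compute and a tool call to move; the robot and the scene stay as the last step left them, time stands still between calls to the robot, and variables do not carry over. Pictures are saved under pics/ and viewed, at most 10 in all, crops included, and the job is handed in when it is done.

Besides the shell and the picture viewer there is one more tool, called as name(argument=value, ...), one argument or row to a line, values as JSON. jog_arm: Moves the arm, as the interface text tells. Shifts and turns lie within -1 to 1; 1 stands for 0.25 m of shift or 180 degrees of turn. Its arguments: {"type":"object","properties":{"increments":{"type":"array"},"force":{"type":"number"}},"required":["increments"]}

```bash
mkdir -p pics; cat > h.py <<'E'
import numpy as np,cv2
from scipy.spatial.transform import Rotation as R
from workcell import env,cams,ticket,spotter
def q2R(q): return R.from_quat([q[1],q[2],q[3],q[0]]).as_matrix()
def camR(c):
    a=np.array(c["attitude"],float)
    return a if a.shape==(3,3) else q2R(a)
def ray(c,uv):
    K=np.array([[c["fx"],0,c["cx"]],[0,c["fy"],c["cy"]],[0,0,1.]])
    # drawn = ray*(1+k1 r^2)
    p=cv2.undistortPoints(np.array([[uv]],float),K,np.array([c["k1"],0,0,0.]))[0,0]
    return camR(c)@np.array([p[0],p[1],1])
def at_z(c,uv,z):
    d=ray(c,uv);o=np.array(c["xyz"]);return o+d*(z-o[2])/d[2]
def proj(c,P):
    p=camR(c).T@(np.array(P)-np.array(c["xyz"]));x,y=p[:2]/p[2];s=1+c["k1"]*(x*x+y*y)
    return np.array([c["fx"]*x*s+c["cx"],c["fy"]*y*s+c["cy"]])
def save(c,n): cv2.imwrite("pics/"+n,c["pixels"][:,:,::-1])
E
python3 - <<'E'
from h import *
s=env.get_state();print({k:np.round(v,3) for k,v in s.items()})
zs=dict(slot_mouth=.15,deck_plus=.15,deck_minus=.15,lip_plus=.149,lip_minus=.149,short_tin=.174,long_tin=.174)
C={}
for n in("top","side"):
    c=C[n]=cams.read_camera(n);save(c,n+"0.png");print(n,{k:c[k] for k in c if k!="pixels"})
    for t in zs:
        r=spotter.landmark_of(t,n)
        for d in r[:4]: print(t,np.round(d["uv"]),round(d["conf"],2),np.round(at_z(c,d["uv"],zs[t]),3))
E
```

```text
{'clock': np.float64(0.0), 'joint_pos': array([ 1.064,  0.314,  0.045,  1.304, -0.   ,  1.431]), 'qvel': array([ 0.001,  0.   , -0.001, -0.001,  0.001,  0.001]), 'tau': array([-2.0000e-03, -4.8062e+01,  2.9853e+01,  1.9000e-02, -0.0000e+00,
        0.0000e+00]), 'tcp_pos': array([0.206, 0.536, 0.23 ]), 'orientation': array([-0.   ,  0.182,  0.983, -0.001]), 'wrist_force': array([-0.034,  0.244, -0.117]), 'ft_torque': array([-0.02 ,  0.01 , -0.021]), 'grip_force': np.float64(0.0), 'finger_gap': np.float64(0.085)}
top {'fx': 434.67724040014843, 'fy': 434.67724040014843, 'cx': 316.74795801916315, 'cy': 236.6734462085317, 'k1': -0.0851772660875645, 'xyz': array([ 0.27787959, -0.00966601,  1.22182369]), 'attitude': array([-0.05892561,  0.71030192, -0.69911548,  0.05689026])}
slot_mouth [336. 205.] 0.62 [ 0.537 -0.052  0.15 ]
deck_plus [323. 210.] 0.94 [ 0.524 -0.02   0.15 ]
deck_minus [351. 202.] 0.77 [ 0.546 -0.091  0.15 ]
lip_minus [447. 208.] 0.26 [ 0.535 -0.337  0.149]
short_tin [397. 189.] 0.64 [ 0.576 -0.203  0.174]
long_tin [281. 225.] 0.78 [0.479 0.084 0.174]
long_tin [223. 279.] 
[... 165 characters left out ...]
29811762, 'k1': -0.061295580719070396, 'xyz': array([ 0.2695777 , -1.13912011,  0.97182895]), 'attitude': array([-0.45589821,  0.8853919 , -0.083668  ,  0.03518063])}
slot_mouth [354. 252.] 0.82 [ 0.531 -0.06   0.15 ]
deck_minus [364. 262.] 0.87 [ 0.546 -0.108  0.15 ]
lip_plus [319. 221.] 0.6 [0.471 0.096 0.149]
lip_minus [391. 292.] 0.58 [ 0.58  -0.226  0.149]
lip_minus [315. 415.] 0.45 [ 0.352 -0.528  0.149]
lip_minus [320. 338.] 0.44 [ 0.395 -0.34   0.149]
short_tin [386. 274.] 0.83 [ 0.577 -0.191  0.174]
long_tin [224. 216.] 0.77 [0.217 0.138 0.174]
long_tin [276. 228.] 0.66 [0.348 0.048 0.174]
long_tin [324. 216.] 0.63 [0.481 0.08  0.174]
long_tin [385. 279.] 0.57 [ 0.569 -0.209  0.174]
```

View pics/top0.png

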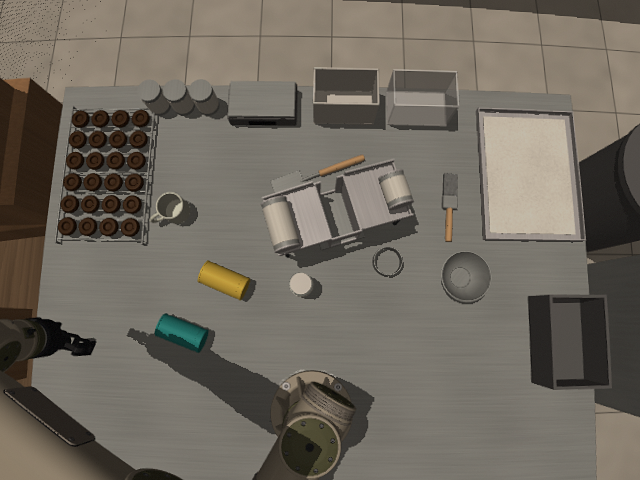

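```bash
python3 - <<'E'
import cv2
a=cv2.imread("pics/top0.png")[140:280,220:440];b=cv2.imread("pics/side0.png")[170:330,220:440]
b=b[:140]
cv2.imwrite("pics/crop.png",cv2.resize(cv2.vconcat([a,b]),None,fx=2.1,fy=2.1,interpolation=2))
E
```

```text
(no output)
```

View pics/crop.png

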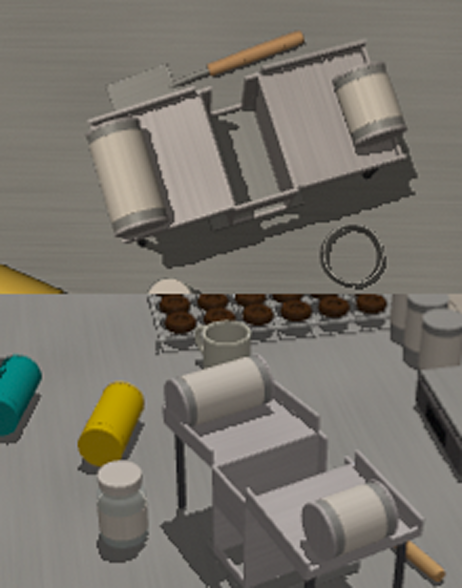

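Candidates for the long tin in the top view: (281,225) is steel with a paper band and lies on the left (+y) deck. The yellow one at (223,279) and the turquoise one at (180,333) lie on the bench. The crop confirms (281,225) as the long tin. The short tin is at (397,189) on the other deck, and the slot is at about (336,205). Next I fit the magazine pose.

```bash
cat > fit.py <<'E'
from h import *
from scipy.optimize import least_squares
C={n:cams.read_camera(n) for n in("top","side")}
L=dict(slot_mouth=(0,0,.15),deck_plus=(0,.041,.15),deck_minus=(0,-.041,.15),lip_plus=(0,.174,.149),lip_minus=(0,-.174,.149))
obs=[]
def W(p,m):
    c,s=np.cos(p[2]),np.sin(p[2]);return np.array([p[0]+c*m[0]-s*m[1],p[1]+s*m[0]+c*m[1],m[2]])
p0=np.array([.53,-.057,.33,0,0])
def pt(p,t):
    return W(p,L[t] if t in L else (p[3],-.149,.174) if t=="short_tin" else (p[4],.149,.174))
for n,c in C.items():
    for t in list(L)+["short_tin","long_tin"]:
        for f in (spotter.landmark_of,)+((spotter.find_in,) if "tin" in t and n=="top" and 0 else ()):
            for d in f(t,n):
                if np.linalg.norm(proj(c,pt(p0,t))-d["uv"])<15: obs.append((n,t,d["uv"]));break
def res(p): return np.concatenate([proj(C[n],pt(p,t))-uv for n,t,uv in obs])
r=least_squares(res,p0,loss="soft_l1",f_scale=1.5)
print("mag",np.round(r.x,4),"yawdeg",np.degrees(r.x[2]))
for o,e in zip(obs,res(r.x).reshape(-1,2)): print(o[:2],np.round(e,1))
for t in("short_tin","long_tin","slot_mouth"): print(t,np.round(pt(r.x,t),4))
im=C["top"]["pixels"][:,:,::-1].copy()
for dy,a,z in((-.149,.042,.174),(.149,.063,.174)):
    x=r.x[3] if dy<0 else r.x[4]
    q=[proj(C["top"],W(r.x,(x+i*a,dy+j*.033,z))) for i,j in((-1,-1),(1,-1),(1,1),(-1,1))]
    cv2.polylines(im,[np.int32(np.array(q)*16)],True,(0,0,255),1,shift=4)
q=[proj(C["top"],W(r.x,(i*.073,j*.037,.15))) for i,j in((-1,-1),(1,-1),(1,1),(-1,1))]
im=cv2.resize(im[150:270,240:430],None,fx=4,fy=4,interpolation=2)
q=(np.array(q)-[240,150])*4
cv2.polylines(im,[np.int32(q)],True,(0,255,0),1)
cv2.imwrite("pics/fit.png",im)
E
python3 fit.py
```

```text
mag [ 0.5355 -0.0561  0.3099 -0.0057 -0.0058] yawdeg 17.75745814375091
('top', 'slot_mouth') [0.1 0.6]
('top', 'deck_plus') [-0.6 -1.1]
('top', 'deck_minus') [0.3 1. ]
('top', 'lip_minus') [ 8.  -6.9]
('top', 'short_tin') [ 1.7 -2.2]
('top', 'long_tin') [-1.4 -0.6]
('side', 'slot_mouth') [-1.5 -4.2]
('side', 'deck_plus') [0.2 2. ]
('side', 'deck_minus') [-1.1 -1.1]
('side', 'lip_plus') [1.3 1.6]
('side', 'lip_minus') [-0.2 -1.7]
('side', 'short_tin') [-0.6  0.9]
('side', 'long_tin') [-1.6 -0.5]
short_tin [ 0.5755 -0.1998  0.174 ]
long_tin [0.4845 0.084  0.174 ]
slot_mouth [ 0.5355 -0.0561  0.15  ]
```

View pics/fit.png

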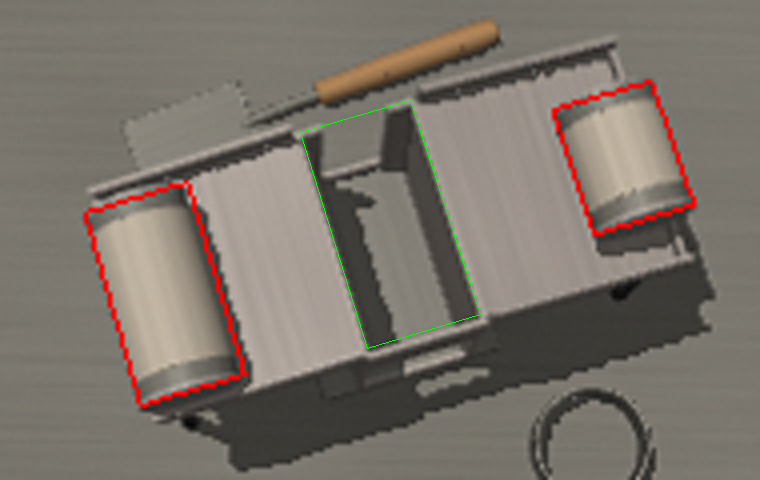

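jog_arm(
  increments=[
    [[0, 0, -0.048, 0, 0, -0.0431, 0], [0, 0, -0.048, 0, 0, -0.0431, 0], [0, 0, -0.048, 0, 0, -0.0431, 0], [0, 0, -0.048, 0, 0, -0.0431, 0], [0, 0, -0.048, 0, 0, -0.0431, 0], [0, 0, 0, 0, 0, 0, 0]],
  ],
  force=30,
)

```text
clock: 2.2
tcp_pos: [0.2066, 0.5375, 0.293]
orientation: [0.001, -0.155, 0.988, 0.001]
wrist_force: [0.6, -0.1, 0.8]
finger_gap: 0.0855
grip_force: 0.0
```

jog_arm(
  increments=[
    [[-0.0255, -0.08, 0, 0, 0, 0, 0], [-0.0255, -0.16, 0, 0, 0, 0, 0], [-0.0255, -0.17, 0, 0, 0, 0, 0], [-0.0255, -0.17, 0, 0, 0, 0, 0], [-0.0255, -0.17, 0, 0, 0, 0, 0], [-0.0255, -0.17, 0, 0, 0, 0, 0], [-0.0255, -0.17, 0, 0, 0, 0, 0], [-0.0255, -0.17, 0, 0, 0, 0, 0], [-0.0255, -0.17, 0, 0, 0, 0, 0], [-0.0255, -0.17, 0, 0, 0, 0, 0], [-0.0255, -0.17, 0, 0, 0, 0, 0], [-0.0255, -0.17, 0, 0, 0, 0, 0], [-0.0255, -0.17, 0, 0, 0, 0, 0], [-0.0255, -0.17, 0, 0, 0, 0, 0], [-0.0255, -0.17, 0, 0, 0, 0, 0], [-0.0255, -0.17, 0, 0, 0, 0, 0], [-0.0255, -0.17, 0, 0, 0, 0, 0], [-0.0255, -0.17, 0, 0, 0, 0, 0], [-0.0255, -0.17, 0, 0, 0, 0, 0], [-0.0255, -0.12, 0, 0, 0, 0, 0]],
  ],
)

```text
clock: 4.2
tcp_pos: [0.5762, -0.2007, 0.29]
orientation: [-0.0, -0.152, 0.988, 0.0]
wrist_force: [1.2, 0.7, 1.5]
finger_gap: 0.0855
grip_force: 0.0
```

```bash
cat > go.py <<'E'
from h import *
M=np.array([.5355,-.0561]);yaw=.3099
def rel():
    s=env.get_state();c,sn=np.cos(yaw),np.sin(yaw)
    d=s["tcp_pos"][:2]-M;m=np.array([c*d[0]+sn*d[1],-sn*d[0]+c*d[1]])
    Rm=q2R(s["orientation"]);ty=np.degrees(np.arctan2(Rm[1,1],Rm[0,1]))
    print("clk %.2f magxy mm %s z %.1f toolyaw err deg %.2f tilt %s gap %.4f F %s grip %.1f"%(s["clock"],np.round(m*1e3,1),s["tcp_pos"][2]*1e3,ty-90-np.degrees(yaw),np.round(Rm[:2,2],3),s["finger_gap"],np.round(s["wrist_force"],1),s["grip_force"]))
if __name__=="__main__": rel()
E
python3 go.py
```

```text
clk 4.20 magxy mm [  -5.3 -150.1] z 290.0 toolyaw err deg -0.30 tilt [-0.001  0.   ] gap 0.0855 F [1.2 0.7 1.5] grip 0.0
```

jog_arm(
  increments=[
    [[0, 0.002, 0.1, 0, 0, 0, 0], [0, 0.002, 0.12, 0, 0, 0.0017, 0], [0, 0, 0.12, 0, 0, 0, 0], [0, 0, 0.1, 0, 0, 0, 0], [0, 0, 0.08, 0, 0, 0, 0], [0, 0, 0.044, 0, 0, 0, 0], [0, 0, 0, 0, 0, 0, 0], [0, 0, 0, 0, 0, 0, 0]],
  ],
  force=40,
)

```text
clock: 5.0
tcp_pos: [0.5756, -0.1972, 0.1507]
orientation: [0.0, -0.151, 0.988, -0.0]
wrist_force: [0.1, -0.4, -0.2]
finger_gap: 0.0852
grip_force: 0.0
```

```bash
python3 - <<'E'
from h import *
import go;go.rel()
c=cams.read_camera("side");b=cams.read_camera("top")
a=cv2.resize(c["pixels"][200:340,310:470,::-1],None,fx=2.5,fy=2.5,interpolation=2)
d=cv2.resize(b["pixels"][130:270,320:480,::-1],None,fx=2.5,fy=2.5,interpolation=2)
cv2.imwrite("pics/g1.png",cv2.hconcat([a,d]))
E
```

```text
clk 5.00 magxy mm [  -4.8 -146.6] z 150.7 toolyaw err deg -0.35 tilt [ 0. -0.] gap 0.0852 F [ 0.1 -0.4 -0.2] grip 0.0
```

View pics/g1.png

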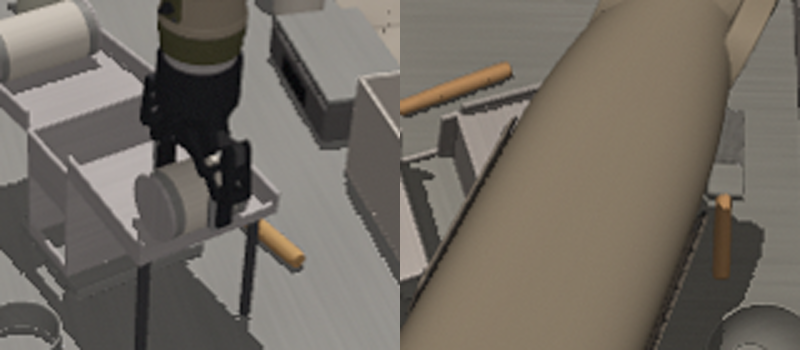

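```bash
python3 - <<'E'
from h import *
c=cams.read_camera("side");M=np.array([.5355,-.0561]);y=.3099
for m in((-5,-190,157),(-5,-149,174),(-47,-149,174),(37,-149,174),(-5,-182,174),(5,-190,157),(15,-190,157)):
    p=np.array(m)/1e3;P=[M[0]+np.cos(y)*p[0]-np.sin(y)*p[1],M[1]+np.sin(y)*p[0]+np.cos(y)*p[1],p[2]]
    print(m,np.round((proj(c,P)-[310,200])*2.5))
E
```

```text
(-5, -190, 157) [215. 230.]
(-5, -149, 174) [191. 191.]
(-47, -149, 174) [152. 205.]
(37, -149, 174) [229. 177.]
(-5, -182, 174) [211. 211.]
(5, -190, 157) [224. 227.]
(15, -190, 157) [233. 223.]
```

jog_arm(
  increments=[
    [[0, -0.009, 0, 0, 0, 0, 255], [0, 0, 0, 0, 0, 0, 255], [0, 0, 0, 0, 0, 0, 255], [0, 0, 0, 0, 0, 0, 255], [0, 0, 0, 0, 0, 0, 255], [0, 0, 0, 0, 0, 0, 255]],
  ],
  force=40,
)

```text
clock: 5.75
tcp_pos: [0.5769, -0.2, 0.1516]
orientation: [0.001, -0.152, 0.988, -0.001]
wrist_force: [0.4, -1.6, 5.2]
finger_gap: 0.0651
grip_force: 44.4
```

```bash
python3 go.py
```

```text
clk 5.75 magxy mm [  -4.5 -149.7] z 151.6 toolyaw err deg -0.31 tilt [ 0.002 -0.002] gap 0.0651 F [ 0.4 -1.6  5.2] grip 44.4
```

jog_arm(
  increments=[
    [[0, 0, -0.06, 0, 0, 0, 255], [0, 0, -0.1, 0, 0, 0, 255], [-0.003, 0.05, -0.02, 0, 0, 0, 255], [-0.003, 0.1, 0, 0, 0, 0, 255], [-0.003, 0.13, 0, 0, 0, 0, 255], [-0.003, 0.13, 0, 0, 0, 0, 255], [-0.003, 0.1, 0, 0, 0, 0.0017, 255], [-0.003, 0.06, 0, 0, 0, 0, 255], [0, 0.029, 0, 0, 0, 0, 255], [0, 0, 0, 0, 0, 0, 255], [0, 0, 0, 0, 0, 0, 255]],
  ],
)

```text
clock: 6.85
tcp_pos: [0.5359, -0.0556, 0.1951]
orientation: [0.0, -0.149, 0.989, -0.0]
wrist_force: [0.7, -0.0, -3.4]
finger_gap: 0.065
grip_force: 45.7
```

```bash
python3 - <<'E'
from h import *
import go;go.rel()
c=cams.read_camera("side")
cv2.imwrite("pics/g2.png",cv2.resize(c["pixels"][170:340,260:470,::-1],None,fx=3.5,fy=3.5,interpolation=2))
E
```

```text
clk 6.85 magxy mm [0.5 0.4] z 195.1 toolyaw err deg -0.61 tilt [ 0. -0.] gap 0.0650 F [ 0.7 -0.  -3.4] grip 45.7
```

View pics/g2.png

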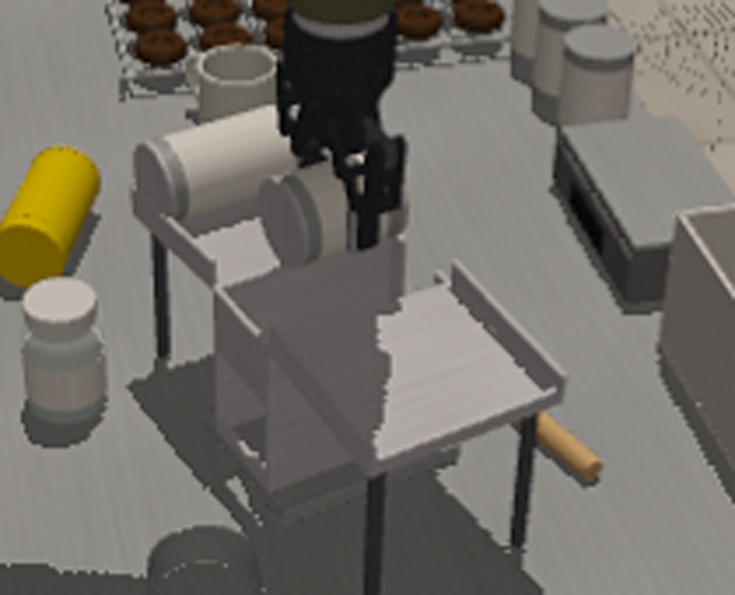

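jog_arm(
  increments=[
    [[0, -0.003, 0.05, 0, 0, -0.0034, 255], [0, 0, 0.06, 0, 0, 0, 255], [0, 0, 0.05, 0, 0, 0, 255], [0, 0, 0.025, 0, 0, 0, 255], [0, 0, 0, 0, 0, 0, 255], [0, 0, 0, 0, 0, 0, 255]],
  ],
)

```text
clock: 7.5
tcp_pos: [0.5358, -0.0559, 0.149]
orientation: [-0.0, -0.154, 0.988, 0.0]
wrist_force: [-0.5, 0.3, -2.8]
finger_gap: 0.0645
grip_force: 45.7
```

```bash
python3 go.py
```

```text
clk 7.50 magxy mm [0.4 0.1] z 149.0 toolyaw err deg 0.01 tilt [-0.  0.] gap 0.0645 F [-0.5  0.3 -2.8] grip 45.7
```

jog_arm(
  increments=[
    [[0, 0, 0, 0, 0, 0, 0], [0, 0, 0, 0, 0, 0, 0], [0, 0, 0, 0, 0, 0, 0], [0, 0, 0, 0, 0, 0, 0], [0, 0, 0, 0, 0, 0, 0], [0, 0, -0.08, 0, 0, 0, 0], [0, 0, -0.15, 0, 0, 0, 0], [0, 0, -0.15, 0, 0, 0, 0], [0.003, 0.06, -0.1, 0, 0, 0, 0], [0.004, 0.12, 0, 0, 0, 0, 0], [0.005, 0.14, 0, 0, 0, 0, 0], [0.005, 0.13, 0, 0, 0, 0, 0], [0.005, 0.1, 0, 0, 0, 0, 0], [0.003, 0.048, 0, 0, 0, 0, 0], [0, 0, 0, 0, 0, 0, 0], [0, 0, 0, 0, 0, 0, 0]],
  ],
)

```text
clock: 9.1
tcp_pos: [0.4845, 0.0843, 0.2691]
orientation: [0.0, -0.155, 0.988, -0.0]
wrist_force: [-0.0, 0.9, 0.1]
finger_gap: 0.0857
grip_force: 0.0
```

```bash
python3 - <<'E'
from h import *
import go;go.rel()
c=cams.read_camera("side");b=cams.read_camera("top")
a=cv2.resize(c["pixels"][190:350,270:430,::-1],None,fx=2.5,fy=2.5,interpolation=2)
d=cv2.resize(b["pixels"][130:290,260:420,::-1],None,fx=2.5,fy=2.5,interpolation=2)
cv2.imwrite("pics/g3.png",cv2.hconcat([a,d]))
E
```

```text
clk 9.10 magxy mm [ -5.7 149.3] z 269.1 toolyaw err deg 0.03 tilt [ 0.001 -0.   ] gap 0.0857 F [-0.   0.9  0.1] grip 0.0
```

View pics/g3.png

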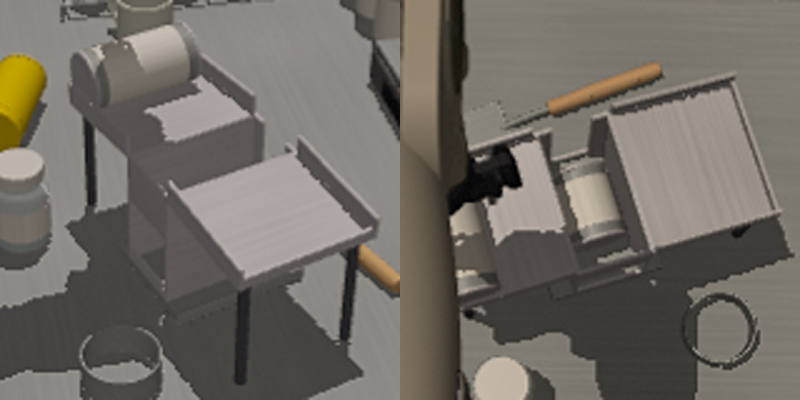

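The side view shows the short tin gone from its deck. The top view shows it lying in the slot, and I'll check its height there.

```bash
python3 - <<'E'
from h import *
b=cams.read_camera("top");M=np.array([.5355,-.0561]);y=.3099
for d in spotter.cut_out("short_tin","top")[:2]:
    m=d["region"].astype(np.uint8);r=cv2.minAreaRect(cv2.findNonZero(m));print(d["conf"],d["uv"],np.round(r[0]),np.round(r[1],1),r[2])
for z in(.048,.09,.12,.15):
    q=lambda a,e:proj(b,[M[0]+np.cos(y)*a-np.sin(y)*e,M[1]+np.sin(y)*a+np.cos(y)*e,z])
    print(z,q(0,0).round(1),"len",np.linalg.norm(q(.042,0)-q(-.042,0)).round(1),"w",np.linalg.norm(q(0,.033)-q(0,-.033)).round(1))
E
```

```text
0.79 [333.5, 209.8] [335. 212.] [34.4 22.3] 75.25643920898438
0.048 [335.7 214.3] len 29.9 w 23.8
0.09 [336.4 210.9] len 30.9 w 24.6
0.12 [336.9 208.4] len 31.7 w 25.3
0.15 [337.4 205.7] len 32.5 w 26.0
```

The mask centre at (335,212) matches a tin lying on the slot floor, since its ridge at z 81 mm would project there. Now the long tin.

jog_arm(
  increments=[
    [[0, 0, 0.1, 0, 0, 0, 0], [0, 0, 0.12, 0, 0, 0, 0], [0, 0, 0.12, 0, 0, 0, 0], [0, 0, 0.09, 0, 0, 0, 0], [0, 0, 0.046, 0, 0, 0, 0], [0, 0, 0, 0, 0, 0, 0], [0, 0, 0, 0, 0, 0, 0]],
  ],
)

```text
clock: 10.0
tcp_pos: [0.4848, 0.0845, 0.1508]
orientation: [0.0, -0.154, 0.988, -0.0]
wrist_force: [0.2, 0.1, 0.6]
finger_gap: 0.0854
grip_force: 0.0
```

```bash
python3 go.py
```

```text
clk 10.00 magxy mm [ -5.4 149.3] z 150.8 toolyaw err deg -0.01 tilt [0.001 0.   ] gap 0.0854 F [0.2 0.1 0.6] grip 0.0
```

jog_arm(
  increments=[
    [[0, 0, 0, 0, 0, 0, 255], [0, 0, 0, 0, 0, 0, 255], [0, 0, 0, 0, 0, 0, 255], [0, 0, 0, 0, 0, 0, 255], [0, 0, 0, 0, 0, 0, 255], [0, 0, 0, 0, 0, 0, 255]],
  ],
  force=50,
)

```text
clock: 10.6
tcp_pos: [0.4855, 0.0844, 0.1519]
orientation: [0.002, -0.154, 0.988, -0.001]
wrist_force: [-1.1, -2.1, 6.2]
finger_gap: 0.0648
grip_force: 55.0
```

```bash
python3 go.py
```

```text
clk 10.60 magxy mm [ -4.8 149. ] z 151.9 toolyaw err deg 0.01 tilt [ 0.004 -0.001] gap 0.0648 F [-1.1 -2.1  6.2] grip 55.0
```

jog_arm(
  increments=[
    [[0, 0, -0.06, 0, 0, 0, 255], [0, 0, -0.1, 0, 0, 0, 255], [-0.003, -0.05, -0.02, 0, 0, 0, 255], [-0.004, -0.1, 0, 0, 0, 0, 255], [-0.004, -0.13, 0, 0, 0, 0, 255], [-0.004, -0.13, 0, 0, 0, 0, 255], [-0.004, -0.1, 0, 0, 0, 0, 255], [-0.003, -0.06, 0, 0, 0, 0, 255], [0, -0.027, 0, 0, 0, 0, 255], [0, 0, 0, 0, 0, 0, 255], [0, 0, 0, 0, 0, 0, 255]],
  ],
)

```text
clock: 11.7
tcp_pos: [0.5344, -0.0549, 0.1948]
orientation: [-0.0, -0.155, 0.988, 0.0]
wrist_force: [0.5, -0.3, -4.3]
finger_gap: 0.0646
grip_force: 57.6
```

```bash
python3 - <<'E'
from h import *
import go;go.rel()
c=cams.read_camera("side")
cv2.imwrite("pics/g4.png",cv2.resize(c["pixels"][170:340,260:470,::-1],None,fx=3.5,fy=3.5,interpolation=2))
E
```

```text
clk 11.70 magxy mm [-0.7  1.5] z 194.8 toolyaw err deg 0.05 tilt [-0.001  0.001] gap 0.0646 F [ 0.5 -0.3 -4.3] grip 57.6
```

View pics/g4.png

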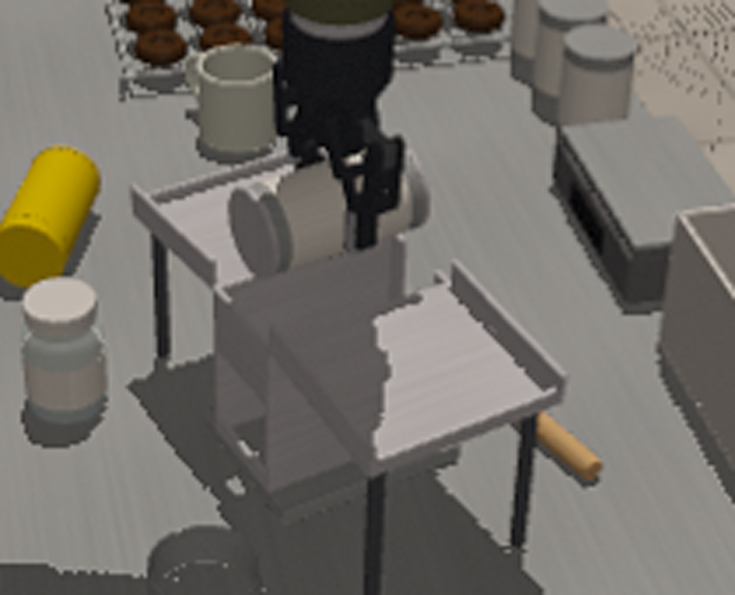

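jog_arm(
  increments=[
    [[-0.004, -0.006, 0, 0, 0, 0, 255], [0, 0, 0.05, 0, 0, 0, 255], [0, 0, 0.06, 0, 0, 0, 255], [0, 0, 0.05, 0, 0, 0, 255], [0, 0, 0.022, 0, 0, 0, 255], [0, 0, 0, 0, 0, 0, 255], [0, 0, 0, 0, 0, 0, 255]],
  ],
)

```text
clock: 12.45
tcp_pos: [0.5365, -0.0568, 0.1497]
orientation: [0.0, -0.155, 0.988, 0.0]
wrist_force: [0.6, 1.0, -4.5]
finger_gap: 0.0643
grip_force: 57.7
```

```bash
python3 go.py
```

```text
clk 12.45 magxy mm [ 0.7 -1. ] z 149.7 toolyaw err deg 0.02 tilt [0. 0.] gap 0.0643 F [ 0.6  1.  -4.5] grip 57.7
```

No contact: the force is the tin's weight only. Release, rise and clear away.

jog_arm(
  increments=[
    [[0, 0.003, 0, 0, 0, 0, 0], [0, 0, 0, 0, 0, 0, 0], [0, 0, 0, 0, 0, 0, 0], [0, 0, 0, 0, 0, 0, 0], [0, 0, 0, 0, 0, 0, 0], [0, 0, -0.08, 0, 0, 0, 0], [0, 0, -0.15, 0, 0, 0, 0], [0, 0, -0.15, 0, 0, 0, 0], [0, 0.06, -0.1, 0, 0, 0, 0], [0, 0.12, 0, 0, 0, 0, 0], [0, 0.16, 0, 0, 0, 0, 0], [0, 0.16, 0, 0, 0, 0, 0], [0, 0.16, 0, 0, 0, 0, 0], [0, 0.16, 0, 0, 0, 0, 0], [0, 0.12, 0, 0, 0, 0, 0], [0, 0.06, 0, 0, 0, 0, 0], [0, 0, 0, 0, 0, 0, 0], [0, 0, 0, 0, 0, 0, 0]],
  ],
)

```text
clock: 14.25
tcp_pos: [0.4598, 0.182, 0.2697]
orientation: [0.0, -0.155, 0.988, -0.0]
wrist_force: [-0.2, -0.1, -0.4]
finger_gap: 0.0856
grip_force: 0.0
```

```bash
python3 - <<'E'
from h import *
import go;go.rel()
c=cams.read_camera("side");b=cams.read_camera("top")
a=cv2.resize(c["pixels"][190:350,270:430,::-1],None,fx=2.5,fy=2.5,interpolation=2)
d=cv2.resize(b["pixels"][130:290,260:420,::-1],None,fx=2.5,fy=2.5,interpolation=2)
cv2.imwrite("pics/g5.png",cv2.hconcat([a,d]))
E
```

```text
clk 14.25 magxy mm [  0.5 249.9] z 269.7 toolyaw err deg 0.07 tilt [ 0. -0.] gap 0.0856 F [-0.2 -0.1 -0.4] grip 0.0
```

View pics/g5.png

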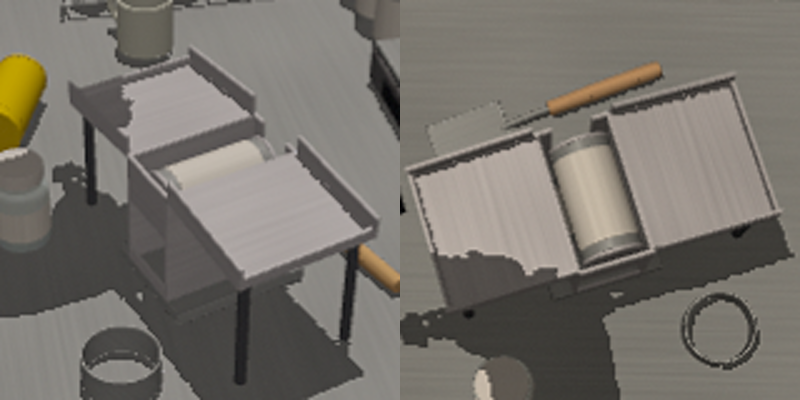

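The long tin lies level in the slot, at about (600,195) in the right half, with its top just below the deck edges. Both decks are empty and the gripper is clear.

```bash
python3 -c "
from workcell import ticket
print(ticket.hand_in())"
```

```text
the job is handed in; nothing more can be done
None
```

Both tins are in the magazine slot, the short one at the bottom and the long one on top; nothing else was touched, and the job was handed in with the robot clock at about 14 s of the 48 s allowed.

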